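# Clamp the bracket in the notched-slide deburring fixture

## Robot

A 6-joint arm with a two-finger parallel gripper is mounted at the origin on a cart in front of the work surface, level with it; the furniture and walls round the work are solid. World frame = base frame: x ahead of the robot, y to its left, z up, the work surface at z = 0. Lengths are in m, angles in rad, forces in N, time in s.
With the tool pointing down it reaches from about 0.3 to 0.875 m from the base axis. Payload 4.2 kg.
Tool frame: the origin (TCP) lies where the fingers leave the gripper's body, on its centre line; the fingertips stand 73 mm ahead of it and the grasp point (between the pads) lies 54 mm ahead of it; x points along the fingers, y is the direction in which the jaws open and shut, and the axes are right-handed (so a half turn about x gives the same grasp; the last joint's range is limited). The gripper opens to 85 mm and grips with 20 to 120 N. Pads are 22 mm wide; open, the fingers measure 114 mm over their backs; the gripper's body (76 mm by 85 mm) begins 54 mm behind the grasp point. The pads swing forward as they close: fully open they stand 13 mm farther back than shut.
Start: joints at [-1.322, 0.32, 1.565, -0, 1.257, -0.02], TCP at [0.153, -0.554, 0.304] pointing down, gripper open.
Joint ranges: [-3.11, 3.11], [-0.84, 2.01], [0.21, 2.61], [-1.34, 4.49], [0.05, 2.63], [-2.56, 2.56]. Speed limits (rad/s): [2.57, 2.57, 3.14, 3.14, 3.14, 3.14].

## Interface

Orientations are given as a unit quaternion [x, y, z, w].
In Python, from cell import bot, grab_frame, close_job gives the robot as it stands.
- The arm moves only by the tool servo_tool, never from a script. Its argument "increments" is text: rows parted by semicolons, each of 7 numbers parted by spaces: the shift along the tool's x, y, z in mm, then the turn, a rotation vector about the tool's x, y, z in degrees, then the closure, from -1 (fully open) to 1 (shut). A call has 1 to 8 rows; each row shifts and turns the pose as measured when the row begins, along the tool's axes as they then stand; what a row does not reach is not made up. A row lasts 1/8 s, in which the tool goes at most 62.5 mm and 10.7 degrees, less where a joint would pass 70% of its speed; a pose out of reach is approached as far as the arm can. A call with a gripper value outside its range is refused whole. The fingers move at their own pace and stop on an object; "squeeze" is the grip in N (left out, the last holds). Time passes only in rows, so rows that do not move let the fingers close. It gives the time, the measured TCP pose, the force and the opening at its end, in the units of the state.
- bot.read_state(): the state, without advancing time (a new reading comes with each control period).
- grab_frame(name): name is "scene" or "top"; returns a dict with "image" (480x640x3 uint8, blue, green, red), "depth" (480x640 float32, m along the optical axis (not along the pixel's ray), 0 where there is no reading), "fx", "fy", "cx", "cy" (pixels), "eye" and "attitude" of the camera in the world. Camera axes: x right, y down, z forward; pixel columns grow to the right and rows downward; lengths in m; the calibration is good to about 2 mm. A picture is of the moment at which its call begins.
- close_job(): hands the job in, once; it reports no verdict.
The state is a dict: "time": time; "qpos": joint angles; "joint_vel": joint speeds; "joint_torque": joint torques, N m; "tool_pos": TCP position; "orientation": TCP orientation; "force": force on the tool from outside, world axes, zero at the start; "torque": the same for the moment, N m; "width": finger opening in m.
Only numpy, scipy, OpenCV 4.12 (cv2) and the standard library are available. Lean on these libraries where they do the work, as an engineer would, in place of code of your own. Each camera call takes 0.05 s, during which the arm holds its last target.

## Task

Clamp the milled bracket in the deburring fixture: hold the release bar of the carriage up, slide the carriage along the bed so that its sprung pad pushes the bracket against the fence and the spring takes up about three quarters of its travel, and let the bar go so that it catches the nearest notch. Press gently - never run the pad to the end of its travel - and leave the bracket held lightly with the bar fully down; leave the loose tool, bracket and collet beside the fixture alone.

Things in the scene. Friction and masses are not known exactly. Their poses are not given: they have to be found in the camera images.
- fixture: deburring fixture fixed on the cart: flat aluminium bed 110 (x) x 340 (y) x 26 mm (z), origin under its centre. +y is the slide direction, from the carriage to the fence. The fence, a plain steel block 100 x 18 x 30 mm across the bed near the +y end, is bolted with its inner face anywhere from y = 100 to 150 mm in this frame; its place is not measured: feel for it or see it
- bed_top (a point): middle of the bed's top face, axes as the fixture. A 14 mm wide slot along the bed (y) holds cross teeth, one every 7 mm: 2.5 mm round-topped teeth, 4.5 mm notches between, tooth tops 1 mm below the bed top. The catch of the release bar (its blade) is 3 mm long in y with a rounded tip and drops 5.5 mm into a notch, so a caught carriage has 1.5 mm of play
- carriage: grey block 100 (x) x 60 (y) x 27 mm (z) that slides on the bed along the fixture's y only, axes parallel to the fixture's; origin under its middle on the bed top. Travel 190 mm, starts near the -y end; about 1 N dry friction plus drag of 0.4 N per 10 mm/s. It cannot slide while the bar's blade is in a notch
- pad_free (a point): point fixed to the carriage: centre of the pad's face while the spring is free, 66 mm in +y from the carriage's origin. The pad, a dark steel plate 76 wide x 24 mm high, stands off the carriage on two rods, sprung towards +y: it yields from 2 N, then 0.9 N per mm, 14 mm of travel (14.6 N at the end, where it goes rigid). Three quarters of it is 11.5 N; 3 to 14 N clamps well
- bar_grip (a point): point fixed to the carriage: centre of the release bar while fully down, 68 mm above the carriage's origin. Steel bar 84 mm long (x), 12 mm wide (y), 14 mm high, on two 9 mm posts at x = +-32 mm, with a 21 mm round cap on each end; below it 33 mm are free above the carriage. Best pinched from above across its 12 mm
- bar (a joint): lift of the release bar, m: 0 = fully down, caught in a notch; about 0.0055 = resting on a tooth, not caught (it may start so, or part way); 0.014 = upper stop. The carriage slides when it is held above 0.007 (0.010 is good). A spring pulls it down with 6 to 9 N. Let go on a tooth while the pad presses, the carriage slips back, at most one notch, until the blade drops in
- bracket: bright milled bracket lying loose on the bed between pad and fence, 3 to 48 mm short of the fence: flange 46 (x) x 72 (y) x 10 mm with a 32 mm square boss, 36 mm high over all, origin at the centre of its underside; its x axis (46 mm) lies along the slide, within 0.05 rad
- deburr_tool: loose bystander: yellow-handled deburring tool lying on the cart top, about 160 mm long, 16 mm thick
- bracket_1: loose bystander: a second milled bracket, 46 x 72 x 36 mm, on the cart top to the right of the fixture
- collet_1: loose bystander: upright slotted spring collet, 26 mm diameter, 34 mm high, on the cart top behind the fixture
Not all that is in view belongs to the job. Leave any purple or yellow look-alike of the bracket alone.

How it is judged:
On the way, in this order (a step that is already met when the one before it is completed fails the run):
1. the release bar is held up and the carriage has been slid at least 30 mm (value of joint bar above 0.006 m and distance of carriage from where it was at the start of the episode above 0.03 m), for 0.1 s.
2. the bar is down in a notch with the pad pressing on the bracket (value of joint bar below 0.0025 m and contact force between carriage and bracket above 3 N), for 0.2 s.
At the end, for the whole second after the job is handed in: the release bar is fully down in a notch (within 2.5 mm), the sprung pad holds the bracket against the fence with 3 to 14 N, the bracket lies flat and square on the bed (within 0.06 rad), and carriage and bracket are at rest (all of step 2 and contact force between carriage and bracket below 14 N and linear speed of each of carriage, bracket below 0.01 m/s and angle between bracket's own z axis and vertical below 0.06 rad and angle between the x axis of bracket and the y axis of fixture, either way round below 0.06 rad); the robot touches nothing.
It fails at once if the pad presses the bracket with more than 18 N (spring run to its end) (contact force between carriage and bracket above 18 N).
It fails at once if a loose bystander is moved by more than 20 mm (distance of any of deburr_tool, bracket_1, collet_1 from where it was at the start of the episode above 0.02 m).
It also fails if it takes over 40 s, if anything falls off the work surface, if the arm or the gripper's body presses on something with over 40 N, if the wrist force passes 120 N, or if a joint passes its speed limit or range.

## Working session

There is one attempt and no reset: what is moved stays moved. The work goes in short steps, Python scripts to look and compute and a tool call to move; the robot and the scene stay as the last step left them, time stands still between calls to the robot, and variables do not carry over. Pictures are saved under pics/ and viewed, and the job is handed in when it is done.

Besides the shell and the picture viewer there is one more tool, called after ">>>" as name(argument=value, ...), one argument or row to a line, values as JSON. servo_tool: Moves the arm, as the interface text tells. Its arguments: {"type":"object","properties":{"increments":{"type":"string"},"squeeze":{"type":"number"}},"required":["increments"]}

```bash
mkdir -p pics; ls; python3 - <<'E'
from cell import bot, grab_frame
import cv2,numpy as np
print(bot.read_state())
for n in("scene","top"):
    f=grab_frame(n); cv2.imwrite(f"pics/{n}0.png",f["image"]); np.savez(f"pics/{n}0.npz",**f)
    print(n,{k:f[k] for k in("fx","fy","cx","cy","eye","attitude")})
E
```

```text
pics
{'time': 0.0, 'qpos': array([-1.32200390e+00,  3.20323680e-01,  1.56565331e+00, -6.21889049e-06,
        1.25739425e+00, -1.99954901e-02]), 'joint_vel': array([ 1.67603936e-03, -1.38120498e-04, -6.65088529e-05,  2.06912458e-04,
       -1.29617427e-03, -1.34911870e-03]), 'joint_torque': array([ 1.91764499e-03, -4.15522027e+01, -2.34158474e+01,  2.74234726e-04,
        8.19224515e-03, -5.09667998e-06]), 'tool_pos': array([ 0.15261869, -0.55403083,  0.30307387]), 'orientation': array([-0.70065637, -0.09537018,  0.70080409, -0.09412123]), 'force': array([ 0.20339343, -0.88981783,  0.22566468]), 'torque': array([-0.00754823, -0.01878968,  0.01509219]), 'width': 0.08536567916271282}
scene {'fx': 608.4595668372898, 'fy': 608.4595668372898, 'cx': 314.27270663280194, 'cy': 238.22484041199417, 'eye': array([ 0.03844988, -0.94970761,  0.5828173 ]), 'attitude': array([ 0.82255547, -0.18289473,  0.12051033, -0.52481356])}
top {'fx': 532.5283454247732, 'fy': 532.5283454247732, 'cx': 322.6910852195441, 'cy': 239.11745920991834, 'eye': array([0.44442839, 0.00480589, 1.31080898]), 'attitude': array([ 0.71490951, -0.6988173 ,  0.01512177, -0.01816902])}
```

View pics/scene0.png

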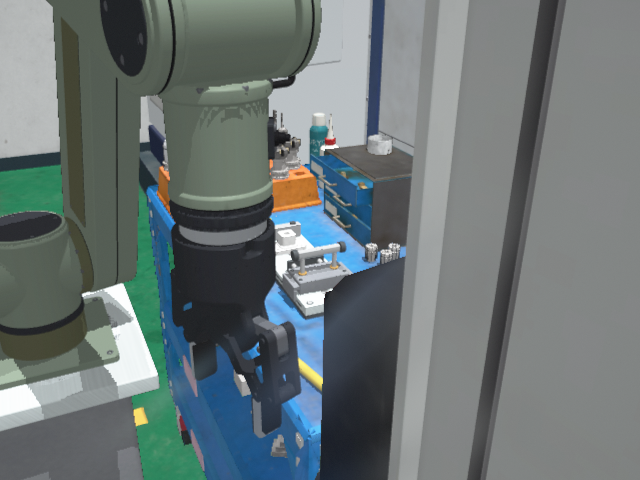

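View pics/top0.png

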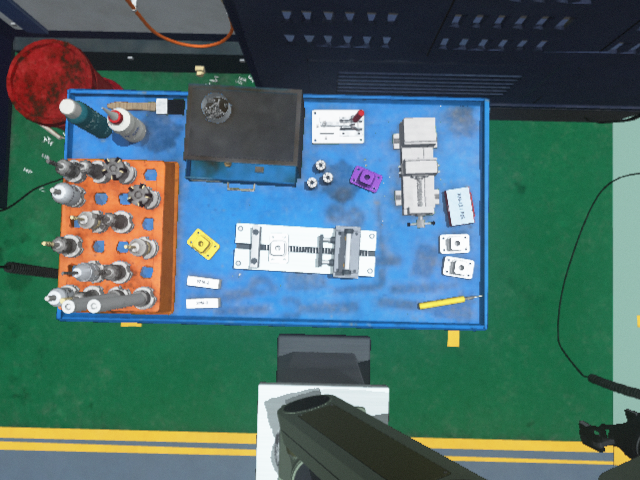

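The top view shows the fixture at about (305,250), the carriage at (345,252), the bracket at (280,248) and the fence at (255,247). I'll zoom in and measure.

```bash
cat > h.py <<'E'
import numpy as np
from scipy.spatial.transform import Rotation as R
def world(f):
    v,u=np.mgrid[0:480,0:640]; d=np.asarray(f["depth"])
    p=np.stack([(u-f["cx"])/f["fx"]*d,(v-f["cy"])/f["fy"]*d,d],-1)
    return p@R.from_quat(f["attitude"]).as_matrix().T+f["eye"]
E
python3 - <<'E'
import numpy as np,cv2
from h import *
f=np.load("pics/top0.npz"); W=world(f); im=f["image"]
cv2.imwrite("pics/topc0.png",cv2.resize(im[215:285,225:385],None,fx=5,fy=5,interpolation=cv2.INTER_CUBIC))
z=W[215:285,225:385,2]
cv2.imwrite("pics/topz0.png",cv2.applyColorMap(cv2.resize(np.clip(z*2200,0,255).astype(np.uint8),None,fx=5,fy=5,interpolation=0),cv2.COLORMAP_JET))
for u,v in [(240,260),(255,247),(280,250),(345,252),(345,235),(345,240),(345,250),(345,260),(345,265),(345,270),(328,250),(370,260),(300,230)]: print(u,v,W[v,u].round(4))
s=np.load("pics/scene0.npz"); cv2.imwrite("pics/scc0.png",cv2.resize(s["image"][210:320,260:370],None,fx=5,fy=5,interpolation=cv2.INTER_CUBIC))
E
```

```text
240 260 [0.45   0.2103 0.0197]
255 247 [0.4812 0.1696 0.0597]
280 250 [0.4754 0.1104 0.0623]
345 252 [ 0.4733 -0.0407  0.1   ]
345 235 [ 0.5146 -0.0416  0.0527]
345 240 [ 0.5026 -0.0418  0.0553]
345 250 [ 0.4778 -0.0406  0.1009]
345 260 [ 0.4551 -0.0411  0.1001]
345 265 [ 0.4437 -0.0412  0.1024]
345 270 [ 0.4325 -0.0414  0.1038]
328 250 [ 0.4794 -0.0025  0.007 ]
370 260 [ 0.4571 -0.1039  0.0281]
300 230 [0.5256 0.0663 0.0273]
```

View pics/topc0.png

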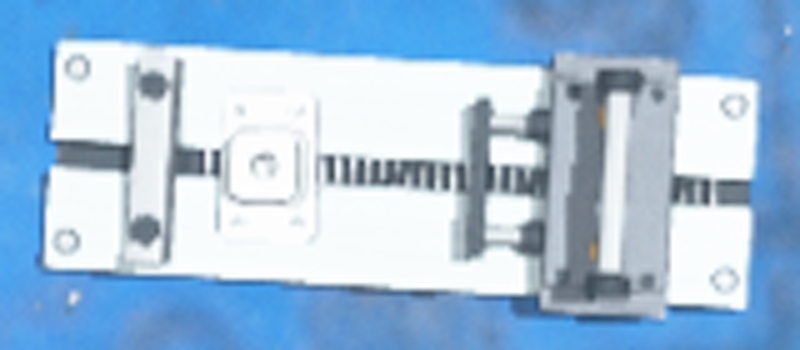

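View pics/topz0.png

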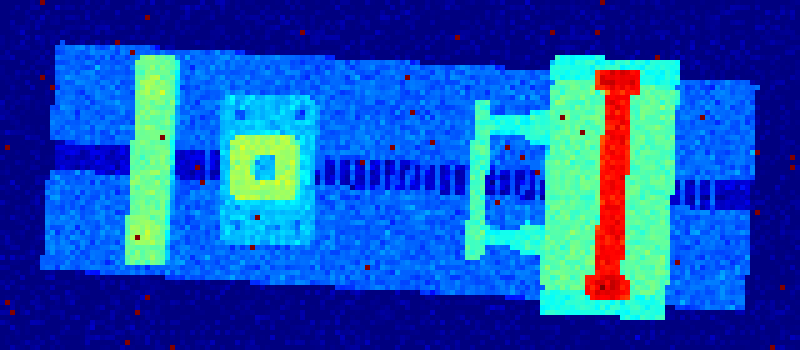

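View pics/scc0.png

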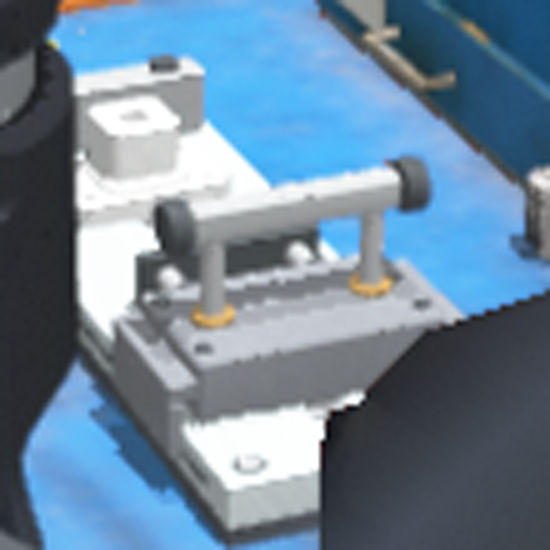

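```bash
cat > meas.py <<'E'
import numpy as np,cv2,sys
from h import *
def fit(f,crop=(200,300,210,400),verbose=True):
    W=world(f); a,b,c,d=crop
    P=W[a:b,c:d].reshape(-1,3); P=P[np.asarray(f["depth"])[a:b,c:d].ravel()>0]
    r=(P[:,0]>.38)&(P[:,0]<.58)&(P[:,1]>-.16)&(P[:,1]<.25); P=P[r]
    bed=P[(P[:,2]>.02)&(P[:,2]<.033)]
    out={}
    def rect(Q):
        (c,(w,h),a)=cv2.minAreaRect(Q[:,:2].astype(np.float32)); return np.array(c),w,h,a
    print("bed",rect(bed[:, :]),np.median(bed[:,2]),len(bed))
    return P
if __name__=="__main__":
    f=np.load("pics/top0.npz"); P=fit(f)
    # yaw from upper/lower bed edges
    bed=P[(P[:,2]>.02)&(P[:,2]<.034)]
    for sgn in(1,-1):
        e=[]
        for y in np.arange(-.1,.2,.006):
            s=bed[abs(bed[:,1]-y)<.003]
            if len(s)>5: e.append((y,np.sort(s[:,0])[::sgn][-1]))
        e=np.array(e); k=np.polyfit(e[:,0],e[:,1],1)
        for _ in range(3):
            r=abs(e[:,1]-np.polyval(k,e[:,0]));k=np.polyfit(e[r<.003,0],e[r<.003,1],1)
        print("edge",sgn,k,(r<.003).sum())
    bar=P[P[:,2]>.085]; 
    c=bar[:,:2].mean(0);u,s,vt=np.linalg.svd(bar[:,:2]-c,full_matrices=False)
    print("bar",c,vt[0],len(bar),bar[:,2].max())
    mid=bar[(abs((bar[:,:2]-c)@vt[0])<.026)]
    print("bar mid",mid[:,:2].mean(0),np.median(mid[:,2]),len(mid), "minrect",cv2.minAreaRect(bar[:,:2].astype(np.float32)))
E
python3 meas.py
```

```text
bed (array([0.47841609, 0.05432084]), 0.3404155373573303, 0.1111416295170784, 87.96684265136719) 0.02628187895526657 3719
edge 1 [0.03679345 0.53050285] 41
edge -1 [0.03643293 0.42202571] 42
bar [ 0.47445849 -0.04547547] [-0.99943073  0.03373734] 280 0.10898703573558266
bar mid [ 0.47444262 -0.04561865] 0.10072619617356815 123 minrect ((0.4745911955833435, -0.045265235006809235), (0.01876029744744301, 0.10306517034769058), 88.51639556884766)
```

```bash
cat > m2.py <<'E'
from meas import *
C=np.array([.4784,.0543]); th=-.0355
ex=np.array([np.cos(th),np.sin(th)]);ey=np.array([-ex[1],ex[0]])
def fx(P): return np.stack([(P[:,:2]-C)@ex,(P[:,:2]-C)@ey,P[:,2]-.026],-1)*1000
def pr(n,q):
    if len(q)<3: print(n,'few');return
    print(n,len(q),"x",np.percentile(q[:,0],[1,99]).round(1),"y",np.percentile(q[:,1],[1,50,99]).round(1),"z med",np.median(q[:,2]).round(1))
def show(f):
    W=world(f); P=W[np.asarray(f["depth"])>0]; Q=fx(P)
    Q=Q[(abs(Q[:,0])<60)&(abs(Q[:,1])<175)&(Q[:,2]>-30)&(Q[:,2]<110)]
    z=Q[:,2];y=Q[:,1]
    pr("bar",Q[z>62]); pr("barmid",Q[(z>62)&(abs(Q[:,0])<27)])
    pr("fence",Q[(z>22)&(y>90)&(abs(Q[:,0])>25)])
    pr("boss",Q[(z>30)&(y>20)&(z<42)&(abs(Q[:,0])<22)])
    fl=Q[(z>6)&(z<14)&(y>0)&(y<110)&(abs(Q[:,0])<40)]; pr("flange",fl)
    if len(fl)>10:
        (c,s,a)=cv2.minAreaRect(fl[:,:2].astype(np.float32)); print("flange rect",c,s,a)
    pr("carr",Q[(z>20)&(z<40)&(y<-20)])
if __name__=="__main__":
    for n in("top0","scene0"): print(n); show(np.load(f"pics/{n}.npz"))
E
python3 m2.py
```

```text
top0
bar 279 x [-51.5  50.8] y [-108.9  -99.8  -90.4] z med 74.9
barmid 132 x [-26.7  26.1] y [-106.  -100.   -94.1] z med 74.7
fence 166 x [-48.8  48.7] y [107.8 116.5 126. ] z med 30.8
boss 213 x [-20.   19.7] y [ 47.5  70.8 124.1] z med 35.1
flange 353 x [-36.7  34.5] y [ 12.4  62.8 108.4] z med 10.4
flange rect (0.15136337280273438, 56.49317932128906) (76.59241485595703, 104.46722412109375) 0.43450927734375
carr 1103 x [-58.1  58.3] y [-129.6  -89.2  -34.9] z med 26.8
scene0
bar 475 x [-50.6  51.6] y [-114.6 -107.8  -96.7] z med 71.2
barmid 222 x [-25.6  26.4] y [-112.4 -107.6  -97.8] z med 71.1
fence 77 x [25.2 49.8] y [101.1 107.9 121.8] z med 29.3
boss 146 x [-15.4  19.2] y [ 41.3  57.7 116.9] z med 34.4
flange 217 x [-30.8  36. ] y [ 31.9  44.6 108. ] z med 9.7
flange rect (4.443811416625977, 67.74769592285156) (79.56939697265625, 67.6197280883789) 84.00730895996094
carr 1107 x [-55.8  49.7] y [-134.7 -108.   -41.5] z med 26.5
```

```bash
cat > go.py <<'E'
from h import *
from cell import bot
import sys
th=-.0355
ey=np.array([-np.sin(th),np.cos(th),0]); 
def goal(sg):
    x=np.array([0,0,-1.]);y=sg*ey;return R.from_matrix(np.stack([x,y,np.cross(x,y)],1))
def delta(p,sg=None):
    s=bot.read_state();r=R.from_quat(s["orientation"])
    d=r.inv().apply(np.array(p)-s["tool_pos"])*1000
    print("t",s["time"],"pos",s["tool_pos"].round(4),"F",s["force"].round(2),"w",round(s["width"],4)); print(r.as_matrix().round(3))
    for sg in (1,-1):
        print("sg",sg,"shift",d.round(1),"rotvec deg",np.degrees((r.inv()*goal(sg)).as_rotvec()).round(2), "q",s["qpos"].round(3))
if __name__=="__main__": delta([float(a) for a in sys.argv[1:4]])
E
python3 go.py .4745 -.0455 .22
```

```text
t 0.1 pos [ 0.1526 -0.5541  0.3032] F [-0.99  0.05 -0.86] w 0.0856
[[-0.     0.266 -0.964]
 [ 0.002 -0.964 -0.266]
 [-1.    -0.002 -0.   ]]
sg 1 shift [  83.8 -404.7 -445.4] rotvec deg [-1.6257e+02 -1.3000e-01  2.0000e-02] q [-1.322  0.32   1.566  0.     1.257 -0.02 ]
sg -1 shift [  83.8 -404.7 -445.4] rotvec deg [1.743e+01 1.000e-02 9.000e-02] q [-1.322  0.32   1.566  0.     1.257 -0.02 ]
```

>>> servo_tool(
  increments="0 -40 -44 8.7 0 0 -1; 0 -33 -50 8.7 0 0 -1; 0 -27 -52 0 0 0 -1; 0 -27 -52 0 0 0 -1; 0 -27 -52 0 0 0 -1; 0 -27 -52 0 0 0 -1",
)

```text
time: 0.85
tool_pos: [0.4477, -0.3637, 0.3007]
orientation: [-0.706, 0.018, 0.708, 0.02]
force: [0.2, -0.5, 0.3]
width: 0.0855
```

```bash
python3 go.py .4745 -.0455 .22
```

```text
t 0.85 pos [ 0.4477 -0.3637  0.3007] F [ 0.23 -0.54  0.25] w 0.0855
[[-0.003 -0.054 -0.999]
 [ 0.003 -0.999  0.054]
 [-1.    -0.003  0.003]]
sg 1 shift [  81.8 -318.9   -9.9] rotvec deg [178.95   0.3   -0.26] q [-7.030e-01  3.260e-01  1.563e+00  1.000e-03  1.257e+00  9.220e-01]
sg -1 shift [  81.8 -318.9   -9.9] rotvec deg [-1.05  0.17  0.19] q [-7.030e-01  3.260e-01  1.563e+00  1.000e-03  1.257e+00  9.220e-01]
```

>>> servo_tool(
  increments="0 -55 0 -1 0 0 -1; 0 -55 -2 0 0 0 -1; 0 -55 -2 0 0 0 -1; 0 -55 -2 0 0 0 -1; 20 -50 -2 0 0 0 -1; 30 -45 -2 0 0 0 -1; 15 -10 0 0 0 0 -1; 0 0 0 0 0 0 -1",
)

```text
time: 1.85
tool_pos: [0.4725, -0.0262, 0.2319]
orientation: [-0.705, 0.008, 0.709, 0.012]
force: [0.5, 0.1, 0.6]
width: 0.0852
```

```bash
python3 go.py .4745 -.0455 .148
```

```text
t 1.85 pos [ 0.4725 -0.0262  0.2319] F [0.47 0.1  0.6 ] w 0.0852
[[-0.005 -0.029 -1.   ]
 [ 0.006 -1.     0.029]
 [-1.    -0.006  0.005]]
sg 1 shift [83.8 19.7 -3. ] rotvec deg [-179.63   -0.51    0.47] q [-0.083  0.225  1.896  0.006  1.026  1.514]
sg -1 shift [83.8 19.7 -3. ] rotvec deg [0.37 0.3  0.32] q [-0.083  0.225  1.896  0.006  1.026  1.514]
```

>>> servo_tool(
  increments="0 20 -3 0.4 0.3 0.3 -1; 0 0 0 0 0 0 -1; 40 0 0 0 0 0 -1; 0 0 0 0 0 0 -1",
)

```text
time: 2.35
tool_pos: [0.4768, -0.0511, 0.1938]
orientation: [0.709, -0.015, -0.705, -0.014]
force: [-0.5, -0.5, 0.6]
width: 0.0854
```

```bash
python3 go.py .4745 -.0455 .148;  python3 - <<'E'
from cell import grab_frame
import cv2
for n,c in(("scene",(190,340,230,390)),("top",(200,300,210,400))):
    f=grab_frame(n); a,b,l,r=c;cv2.imwrite(f"pics/{n}1.png",cv2.resize(f["image"][a:b,l:r],None,fx=4,fy=4,interpolation=cv2.INTER_CUBIC))
E
```

```text
t 2.35 pos [ 0.4768 -0.0511  0.1938] F [-0.5  -0.55  0.61] w 0.0854
[[ 0.006 -0.042 -0.999]
 [-0.001 -0.999  0.042]
 [-1.     0.001 -0.006]]
sg 1 shift [45.8 -5.5  2.8] rotvec deg [ 1.7965e+02 -1.0000e-01  5.5000e-01] q [-1.300e-01  2.730e-01  1.942e+00 -1.000e-03  9.200e-01  1.482e+00]
sg -1 shift [45.8 -5.5  2.8] rotvec deg [-0.35 -0.35 -0.06] q [-1.300e-01  2.730e-01  1.942e+00 -1.000e-03  9.200e-01  1.482e+00]
```

View pics/scene1.png

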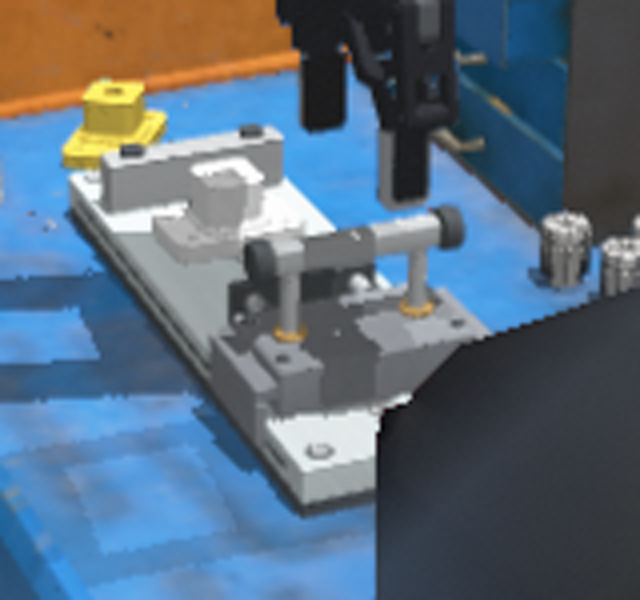

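View pics/top1.png

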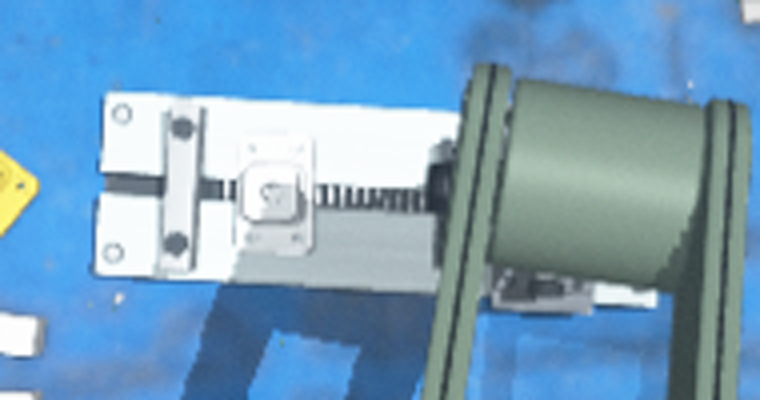

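The scene crop shows the open fingers at (320–430, 100–200), straddling the line of the bar at (250–460, 240). The bar is undisturbed. I'll correct the offset and descend.

>>> servo_tool(
  increments="20 -5 1 -0.3 -0.3 0 -1; 20 0 0 0 0 0 -1; 0 0 0 0 0 0 -1; 0 0 0 0 0 0 -1",
)

```text
time: 2.95
tool_pos: [0.4832, -0.0472, 0.1626]
orientation: [0.715, -0.014, -0.699, -0.012]
force: [0.5, 0.3, 0.2]
width: 0.0854
```

```bash
python3 go.py .4745 -.0455 .148
```

```text
t 2.95 pos [ 0.4832 -0.0472  0.1626] F [0.46 0.33 0.24] w 0.0854
[[ 0.022 -0.037 -0.999]
 [-0.004 -0.999  0.037]
 [-1.     0.003 -0.022]]
sg 1 shift [14.4 -1.4  9. ] rotvec deg [179.9   -0.25   1.96] q [-1.210e-01  3.160e-01  1.977e+00 -1.000e-03  8.260e-01  1.488e+00]
sg -1 shift [14.4 -1.4  9. ] rotvec deg [-0.09 -1.25 -0.16] q [-1.210e-01  3.160e-01  1.977e+00 -1.000e-03  8.260e-01  1.488e+00]
```

>>> servo_tool(
  increments="7 -1 8 0 -1.3 0 -1; 0 0 0 0 0 0 -1; 0 0 0 0 0 0 -1",
)

```text
time: 3.32
tool_pos: [0.4757, -0.046, 0.157]
orientation: [0.707, -0.014, -0.707, -0.012]
force: [1.1, 0.1, -0.8]
width: 0.085
```

```bash
python3 go.py .4745 -.0455 .148
```

```text
t 3.325 pos [ 0.4757 -0.046   0.157 ] F [ 1.11  0.13 -0.8 ] w 0.085
[[ 0.001 -0.037 -0.999]
 [-0.003 -0.999  0.037]
 [-1.     0.003 -0.001]]
sg 1 shift [ 9.  -0.5  1.2] rotvec deg [ 1.799e+02 -2.700e-01  1.200e-01] q [-0.119  0.32   1.99  -0.004  0.831  1.492]
sg -1 shift [ 9.  -0.5  1.2] rotvec deg [-0.1  -0.08 -0.17] q [-0.119  0.32   1.99  -0.004  0.831  1.492]
```

>>> servo_tool(
  increments="9 -0.5 1 0 0 0 -1; 0 0 0 0 0 0 -1; 0 0 0 0 0 0 0; 0 0 0 0 0 0 0.5; 0 0 0 0 0 0 1; 0 0 0 0 0 0 1; 0 0 0 0 0 0 1; 0 0 0 0 0 0 1",
  squeeze=50,
)

```text
time: 4.32
tool_pos: [0.4748, -0.0456, 0.1476]
orientation: [0.707, -0.014, -0.706, -0.012]
force: [0.4, 0.1, -0.6]
width: 0.011
```

```bash
python3 go.py .4745 -.0455 .148
```

```text
t 4.325 pos [ 0.4748 -0.0456  0.1476] F [ 0.39  0.12 -0.59] w 0.011
[[ 0.001 -0.037 -0.999]
 [-0.004 -0.999  0.037]
 [-1.     0.004 -0.001]]
sg 1 shift [-0.4 -0.1  0.3] rotvec deg [ 1.7993e+02 -3.2000e-01  1.3000e-01] q [-0.118  0.332  2.003 -0.005  0.805  1.493]
sg -1 shift [-0.4 -0.1  0.3] rotvec deg [-0.07 -0.09 -0.2 ] q [-0.118  0.332  2.003 -0.005  0.805  1.493]
```

>>> servo_tool(
  increments="-6 0 0 0 0 0 1; -4 0 0 0 0 0 1; 0 0 0 0 0 0 1; 0 0 0 0 0 0 1",
)

```text
time: 4.82
tool_pos: [0.4747, -0.0456, 0.1564]
orientation: [0.707, -0.014, -0.707, -0.012]
force: [2.1, -0.5, -8.4]
width: 0.0112
```

```bash
python3 go.py .4745 -.0455 .158
```

```text
t 4.825 pos [ 0.4747 -0.0456  0.1564] F [ 2.13 -0.49 -8.36] w 0.0112
[[ 0.001 -0.037 -0.999]
 [-0.004 -0.999  0.037]
 [-1.     0.004 -0.001]]
sg 1 shift [-1.6 -0.1  0.2] rotvec deg [ 1.7993e+02 -3.2000e-01  6.0000e-02] q [-0.118  0.32   1.992 -0.005  0.829  1.493]
sg -1 shift [-1.6 -0.1  0.2] rotvec deg [-0.07 -0.04 -0.2 ] q [-0.118  0.32   1.992 -0.005  0.829  1.493]
```

>>> servo_tool(
  increments="-1 -8 0 0 0 0 1; 0 -10 0 0 0 0 1; 0 -10 0 0 0 0 1; 0 -10 0 0 0 0 1; 0 -10 0 0 0 0 1; 0 0 0 0 0 0 1; 0 0 0 0 0 0 1",
)

```text
time: 5.7
tool_pos: [0.4765, 0.0059, 0.1568]
orientation: [0.707, -0.014, -0.707, -0.011]
force: [2.3, -0.8, -7.9]
width: 0.0109
```

```bash
cat > st.py <<'E'
from go import *
s=bot.read_state(); d=s["tool_pos"][:2]-[.4748,-.0456]
exv=np.array([np.cos(th),np.sin(th)])
r=R.from_quat(s["orientation"])
print("t",s["time"],"slid mm",(d@ey[:2]*1000).round(2),"side",(d@exv*1000).round(2),"lift",((s["tool_pos"][2]-.1476)*1000).round(2),"F",s["force"].round(2),"Fy",(s["force"]@ey).round(2),"w",round(s["width"]*1000,2),"rot",np.degrees((r.inv()*goal(-1)).as_rotvec()).round(2))
E
python3 st.py
```

```text
t 5.7 slid mm 51.49 side -0.11 lift 9.24 F [ 2.29 -0.82 -7.94] Fy -0.74 w 10.88 rot [ 0.04 -0.04 -0.29]
```

>>> servo_tool(
  increments="-0.5 -8 0 0 0 0 1; 0 -8 0 0 0 0 1; 0 -8 0 0 0 0 1; 0 -5 0 0 0 0 1; 0 0 0 0 0 0 1; 0 0 0 0 0 0 1",
)

```text
time: 6.45
tool_pos: [0.4776, 0.0363, 0.1571]
orientation: [0.707, -0.014, -0.707, -0.01]
force: [2.1, -2.3, -8.8]
width: 0.0113
```

```bash
python3 st.py; python3 - <<'E'
from cell import grab_frame
import cv2,numpy as np
import m2
for n,c in(("scene",(190,340,230,390)),("top",(200,300,210,400))):
    f=grab_frame(n); a,b,l,r=c;cv2.imwrite(f"pics/{n}2.png",cv2.resize(f["image"][a:b,l:r],None,fx=4,fy=4,interpolation=cv2.INTER_CUBIC)); print(n);m2.show(f)
E
```

```text
t 6.45 slid mm 81.93 side -0.14 lift 9.53 F [ 2.09 -2.3  -8.76] Fy -2.23 w 11.27 rot [ 0.04 -0.04 -0.35]
scene
bar 705 x [-50.8  51.4] y [-57.3 -26.2   8.2] z med 81.8
barmid 431 x [-25.7  26.2] y [-57.9 -30.   11.5] z med 83.8
fence 110 x [-48.7  36.5] y [102.4 109.1 122.9] z med 29.5
boss 26 x [-20.1  15.9] y [ 51.3 106.8 117.7] z med 30.7
flange 128 x [-38.1  28. ] y [ 37.8  83.6 109.2] z med 10.0
flange rect (-3.890544891357422, 73.73187255859375) (69.8840560913086, 72.72216033935547) 1.5907721519470215
carr 582 x [-57.1  54.6] y [-52.  -39.4 -20.3] z med 26.6
top
bar 42 x [-51.7 -42.3] y [-26.3 -17.4  -6.8] z med 85.9
barmid few
fence 164 x [-48.7  48.7] y [108.1 116.8 125.8] z med 31.2
boss 100 x [-20.4  21.9] y [ 83.7 114.4 125.2] z med 32.4
flange 85 x [-35.1  34.7] y [ 88.   93.  108.7] z med 10.4
flange rect (0.25565338134765625, 98.24055480957031) (20.877716064453125, 70.88935852050781) 89.87393188476562
carr 64 x [-59.2 -41.5] y [-45.5 -35.8 -21.9] z med 24.1
```

View pics/scene2.png

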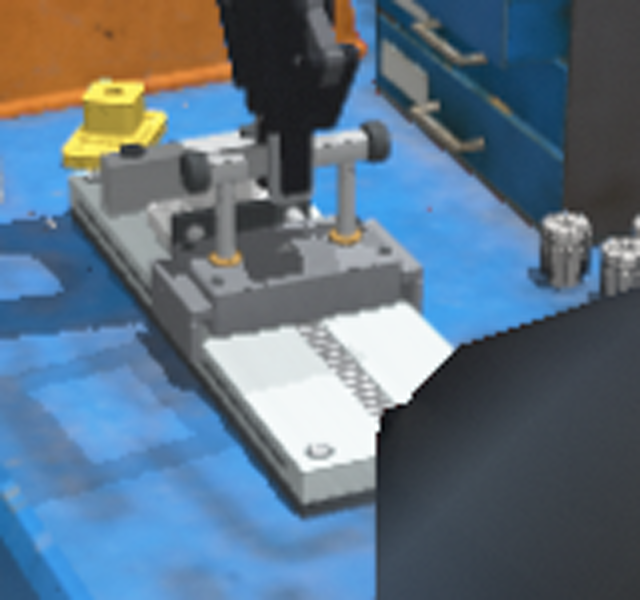

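View pics/top2.png

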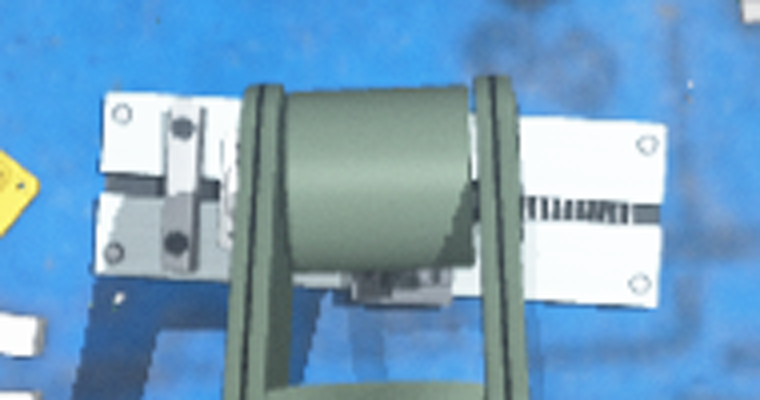

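Scene crop: the bar is held up at (195–380, 150–170) and the pad stands at the bracket, around (180–300, 215). In the top crop the bracket flange shows at (225–240, 190), with the gap to the fence still open. I'll use smaller steps now and watch the force.

>>> servo_tool(
  increments="-0.3 -4 0 0 0 0 1; 0 -4 0 0 0 0 1; 0 0 0 0 0 0 1; 0 0 0 0 0 0 1",
)

```text
time: 7.05
tool_pos: [0.4778, 0.0445, 0.1574]
orientation: [0.707, -0.015, -0.707, -0.01]
force: [2.5, -2.8, -8.9]
width: 0.0115
```

```bash
python3 st.py
```

```text
t 7.05 slid mm 90.18 side -0.15 lift 9.79 F [ 2.46 -2.82 -8.88] Fy -2.73 w 11.52 rot [ 0.   -0.03 -0.34]
```

>>> servo_tool(
  increments="0 -3 0 0 0 0 1; 0 0 0 0 0 0 1; 0 0 0 0 0 0 1",
)

```text
time: 7.42
tool_pos: [0.478, 0.0478, 0.1574]
orientation: [0.707, -0.015, -0.707, -0.01]
force: [2.2, -2.0, -8.9]
width: 0.0116
```

```bash
python3 st.py
```

```text
t 7.425 slid mm 93.44 side -0.16 lift 9.77 F [ 2.24 -2.03 -8.86] Fy -1.95 w 11.6 rot [-0.   -0.03 -0.33]
```

>>> servo_tool(
  increments="0 -3 0 0 0 0 1; 0 0 0 0 0 0 1; 0 0 0 0 0 0 1",
)

```text
time: 7.8
tool_pos: [0.4781, 0.0506, 0.1573]
orientation: [0.707, -0.015, -0.707, -0.01]
force: [3.1, -2.8, -8.4]
width: 0.0112
```

```bash
python3 st.py
```

```text
t 7.8 slid mm 96.25 side -0.14 lift 9.74 F [ 3.15 -2.83 -8.41] Fy -2.71 w 11.23 rot [ 0.01 -0.03 -0.38]
```

>>> servo_tool(
  increments="0 -3 0 0 0 0 1; 0 0 0 0 0 0 1; 0 0 0 0 0 0 1",
)

```text
time: 8.18
tool_pos: [0.4781, 0.0526, 0.1573]
orientation: [0.707, -0.015, -0.707, -0.009]
force: [2.8, -3.5, -7.7]
width: 0.0112
```

```bash
python3 st.py
```

```text
t 8.175 slid mm 98.26 side -0.14 lift 9.67 F [ 2.76 -3.53 -7.74] Fy -3.43 w 11.18 rot [ 0.05 -0.02 -0.52]
```

>>> servo_tool(
  increments="0 -4 0 0 0 0 1; 0 0 0 0 0 0 1; 0 0 0 0 0 0 1",
)

```text
time: 8.55
tool_pos: [0.4782, 0.0548, 0.1572]
orientation: [0.707, -0.016, -0.707, -0.007]
force: [2.9, -5.9, -8.9]
width: 0.0111
```

```bash
python3 st.py
```

```text
t 8.55 slid mm 100.46 side -0.14 lift 9.57 F [ 2.87 -5.93 -8.89] Fy -5.83 w 11.11 rot [ 0.12 -0.01 -0.75]
```

>>> servo_tool(
  increments="0 -3 0 0 0 0 1; 0 0 0 0 0 0 1; 0 0 0 0 0 0 1",
)

```text
time: 8.93
tool_pos: [0.4783, 0.0556, 0.1571]
orientation: [-0.707, 0.018, 0.707, 0.005]
force: [1.5, -6.8, -8.1]
width: 0.0115
```

```bash
python3 st.py
```

```text
t 8.925 slid mm 101.3 side -0.13 lift 9.47 F [ 1.52 -6.84 -8.09] Fy -6.78 w 11.51 rot [ 0.16 -0.   -1.  ]
```

>>> servo_tool(
  increments="-0.3 -4 0 0 0 -1 1; 0 -4 0 0 0 -0.5 1; 0 -3 0 0 0 0 1",
)

```text
time: 9.3
tool_pos: [0.4785, 0.0613, 0.1571]
orientation: [-0.707, 0.011, 0.707, 0.009]
force: [4.2, -13.8, -8.3]
width: 0.0109
```

```bash
python3 st.py
```

```text
t 9.3 slid mm 106.93 side -0.12 lift 9.47 F [  4.18 -13.8   -8.29] Fy -13.65 w 10.94 rot [ 0.43  0.02 -0.19]
```

>>> servo_tool(
  increments="0 0 0 0 0 0 1",
)

```text
time: 9.43
tool_pos: [0.4784, 0.0598, 0.157]
orientation: [-0.707, 0.012, 0.707, 0.007]
force: [3.4, -10.3, -9.1]
width: 0.0109
```

```bash
python3 st.py
```

```text
t 9.425 slid mm 105.44 side -0.13 lift 9.39 F [  3.38 -10.31  -9.11] Fy -10.19 w 10.94 rot [ 0.46  0.04 -0.38]
```

>>> servo_tool(
  increments="3 -3 0 0 0 -0.2 1; 4 -2 0 0 0 0 1; 3 -2 0 0 0 0 1",
)

```text
time: 9.8
tool_pos: [0.4785, 0.061, 0.1475]
orientation: [-0.707, 0.014, 0.707, 0.004]
force: [0.4, -13.7, 8.4]
width: 0.0112
```

```bash
python3 st.py
```

```text
t 9.8 slid mm 106.7 side -0.06 lift -0.12 F [  0.41 -13.73   8.43] Fy -13.7 w 11.17 rot [ 0.58  0.04 -0.84]
```

>>> servo_tool(
  increments="-0.3 1.5 0 0 0 0 1; 0 0 0 0 0 0 1",
)

```text
time: 10.05
tool_pos: [0.4784, 0.0581, 0.1483]
orientation: [-0.707, 0.016, 0.707, 0.004]
force: [2.7, -4.5, -8.0]
width: 0.011
```

```bash
python3 st.py
```

```text
t 10.05 slid mm 103.72 side -0.05 lift 0.65 F [ 2.68 -4.54 -7.99] Fy -4.44 w 11.04 rot [ 0.46  0.05 -0.95]
```

>>> servo_tool(
  increments="0.5 0 0 0 0 0 1; 0 0 0 0 0 0 0.4; 0 0 0 0 0 0 0; 0 0 0 0 0 0 -1; 0 0 0 0 0 0 -1; 0 0 0 0 0 0 -1",
)

```text
time: 10.8
tool_pos: [0.4784, 0.0597, 0.15]
orientation: [0.707, -0.015, -0.707, -0.005]
force: [0.7, -0.8, -0.6]
width: 0.0853
```

```bash
python3 st.py
```

```text
t 10.8 slid mm 105.37 side -0.1 lift 2.4 F [ 0.65 -0.81 -0.58] Fy -0.78 w 85.28 rot [ 0.43 -0.02 -0.77]
```

Fingers are open and nothing is touching. I'll withdraw upward and check.

>>> servo_tool(
  increments="-20 0 0 0 0 0 -1; -40 0 0 0 0 0 -1; -50 0 0 0 0 0 -1; -40 30 0 0 0 0 -1; 0 60 0 0 0 0 -1; 0 60 0 0 0 0 -1; 0 60 0 0 0 0 -1; 0 60 0 0 0 0 -1",
)

```text
time: 11.8
tool_pos: [0.4721, -0.2121, 0.3096]
orientation: [0.708, -0.012, -0.706, -0.002]
force: [0.6, 0.6, -0.1]
width: 0.0855
```

```bash
python3 st.py; python3 - <<'E'
from cell import grab_frame
import cv2,numpy as np
import m2
for n,c in(("scene",(190,340,230,390)),("top",(200,300,210,400))):
    f=grab_frame(n); a,b,l,r=c;cv2.imwrite(f"pics/{n}3.png",cv2.resize(f["image"][a:b,l:r],None,fx=4,fy=4,interpolation=cv2.INTER_CUBIC)); print(n);m2.show(f)
E
```

```text
t 11.8 slid mm -166.48 side 3.26 lift 161.99 F [ 0.63  0.59 -0.07] Fy 0.61 w 85.52 rot [ 0.94 -0.16 -0.82]
scene
bar 411 x [-50.6  52.1] y [-11.1  -4.    6.5] z med 70.8
barmid 198 x [-26.7  26. ] y [-8.6 -3.9  5.8] z med 70.7
fence 143 x [-48.7  49.7] y [101.  108.9 122.1] z med 29.3
boss 38 x [-18.5  16.8] y [ 85.6  96.9 119.4] z med 34.6
flange 87 x [-38.1  38.1] y [ 70.9  97.3 109.2] z med 9.8
flange rect (2.1769027709960938, 93.33358001708984) (78.01628112792969, 39.6058349609375) 7.253340721130371
carr 259 x [-55.5  53.6] y [-32.3 -27.2 -20.2] z med 25.2
top
bar 281 x [-50.9  51.4] y [-5.6  3.6 13.6] z med 75.3
barmid 128 x [-25.8  26.7] y [-2.   3.7  9.7] z med 75.0
fence 164 x [-48.7  48.6] y [108.2 116.3 126.1] z med 31.1
boss 237 x [-20.3  20.2] y [ 24.8  92.2 124.3] z med 34.7
flange 344 x [-35.5  35.3] y [ 54.2  85.2 108.2] z med 10.6
flange rect (-1.6814994812011719, 74.75204467773438) (74.42835235595703, 71.60095977783203) 3.3383166790008545
carr 125 x [-58.7  59. ] y [-26.  -23.1 -20.2] z med 27.5
```

View pics/top3.png

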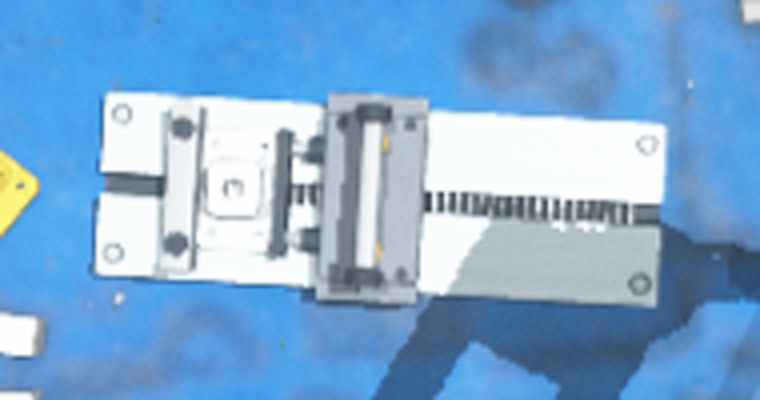

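View pics/scene3.png

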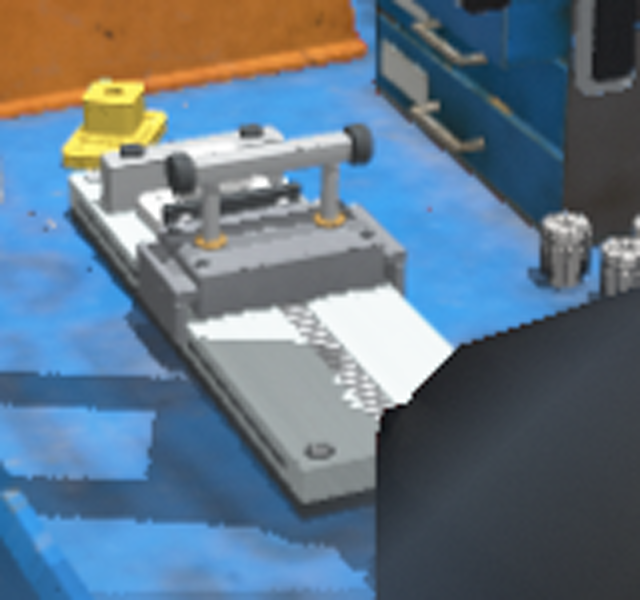

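The top crop shows the bracket at (235,190), sitting between the fence and the pad, with pad rods visibly shortened. Bar height matches its height at the start, so it is down. The carriage stands 103.7 mm on from its start.

```bash
python3 - <<'E'
from cell import close_job
print(close_job())
E
```

```text
the job is handed in; nothing more can be done
None
```

The bracket is clamped against the fence with an estimated 9 N, and the job is handed in (no verdict is reported). I pinched the release bar, held it up about 9.5 mm and slid the carriage until the pad pushed the bracket against the fence. Then I lowered the bar into a notch, opened the fingers and backed away.

**Last checks**
- **Carriage:** the top camera puts it about 103.7 mm from its start.
- **Bar:** its top is at the same height as at the start, within 0.4 mm in both views, so it is fully down and caught.
- **Spring:** it is compressed by about 7.6 mm (about 8.8 N), inferred from the carriage position and where the force began to rise. That is below the 11.5 N for three quarters of its travel. The blade settled at the back of its notch; one notch further would have run the pad to its end.
- **Push force:** the highest wrist force I read along the slide was about 13.7 N, including friction, below the 18 N limit.
- **Robot:** it was clear of everything, with wrist force within the sensor noise.

**Not confirmed**
- **Bracket angle:** I judged squareness by eye. My flange fit gave about 3.3° (0.058 rad, close to the 0.06 limit), but it also picked up pad points, so I set it aside. I did not make a clean measurement.
- **Loose parts:** I never moved near the loose tool, second bracket or collet, but I did not re-measure them at the end.
- **Camera agreement:** the two cameras differ by several mm on the bar's position along the bed, because they see different faces of it. I used the top view.

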